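# Feel for the clear well and load the cartridge warmer

### The job

Of the three open wells in the cartridge warmer two still have an old rubber stopper stuck at the bottom, too deep to see. Take the steel feeler from its stand and gently feel down the wells until its tip touches the bottom of the clear one, then put the feeler back upright in its stand and push the fresh cartridge from the aluminium stand gently but fully home into that clear well, past its spring balls, and leave it there. It is glass, so never force it, and do not knock the powder jar or the dappen dish about.

Things in the scene. Friction and masses are not known exactly. Their poses are not given: they have to be found in the camera images.
- warmer: Cartridge warmer, fixed: white box 76 x 160 x 46 mm (x, y, z) with a dark metal block 40 x 126 mm in its middle that rises to 58 mm and has a row of four wells along y, 30 mm apart. Origin: centre of the underside on the worktop; x points to its back (rocker switch and lamp are on the -x face), y along the row, z up.
- well_1 (a point): Centre of the mouth of well 1 (at y = -45 mm of the warmer), on the top face of the warmer's dark metal block, 58 mm above the worktop; z up, x and y as the warmer's. The round well is 12 mm wide and 44 mm deep, down to a rubber cushion that gives about 1 mm under 5 N (2.5 mm at most). 20 mm above its floor two small spring balls face each other (towards the warmer's -x and +x) and leave a gap of 8.4 mm; they stop a cartridge at 33 mm depth until it is pushed with about 5 N.
- well_2 (a point): Centre of the mouth of well 2 (at y = -15 mm of the warmer), on the top face of the warmer's dark metal block, 58 mm above the worktop; z up, x and y as the warmer's. The round well is 12 mm wide and 44 mm deep, down to a rubber cushion that gives about 1 mm under 5 N (2.5 mm at most). 20 mm above its floor two small spring balls face each other (towards the warmer's -x and +x) and leave a gap of 8.4 mm; they stop a cartridge at 33 mm depth until it is pushed with about 5 N.
- well_3 (a point): Centre of the mouth of well 3 (at y = +15 mm of the warmer), on the top face of the warmer's dark metal block, 58 mm above the worktop; z up, x and y as the warmer's. The round well is 12 mm wide and 44 mm deep, down to a rubber cushion that gives about 1 mm under 5 N (2.5 mm at most). 20 mm above its floor two small spring balls face each other (towards the warmer's -x and +x) and leave a gap of 8.4 mm; they stop a cartridge at 33 mm depth until it is pushed with about 5 N.
- well_4 (a point): Centre of the mouth of well 4 (at y = +45 mm of the warmer), on the top face of the warmer's dark metal block, 58 mm above the worktop; z up, x and y as the warmer's. The round well is 12 mm wide and 44 mm deep, down to a rubber cushion that gives about 1 mm under 5 N (2.5 mm at most). 20 mm above its floor two small spring balls face each other (towards the warmer's -x and +x) and leave a gap of 8.4 mm; they stop a cartridge at 33 mm depth until it is pushed with about 5 N.
- warm_cartridge: A cartridge already being warmed, fixed, fully home in one of the four wells (which one varies). Origin: centre of its lower end, on the floor of that well; its top stands 32 mm above the block. Of the three open wells two have a stopper stuck at the bottom, 12 mm high, 8.6 mm wide: a tip meets it 32 mm below the mouth, not 44 mm (it too gives about 1 mm under 5 N, 3 mm at most). Which ones is to be felt.
- cartridge_mid (a point): Centre of the fresh glass cartridge, half-way up; z along it, up. 10 mm in diameter, 76 mm long; its lowest 8 mm is a 7.6 mm wide aluminium cap, with a 4 mm taper above. 14 g. It stands upright in the middle hole of the aluminium stand. Fully home in a well this point is 6 mm below the mouth and the top stands 32 mm out of the block, so hold it by its top 25 mm; on a stopper it would stand 12 mm higher.
- cartridge_stand: Aluminium stand, fixed, 46 x 96 x 30 mm, with three holes along its y axis (28 mm apart), 12 mm wide and 22 mm deep; the fresh cartridge is in the middle one. Origin: centre of the underside.
- feeler_grip (a point): The place to hold the steel feeler: the middle of its round handle, 11 mm in diameter and 72 mm long, z along it, up; 98 mm above its tip. The feeler is 134 mm long and weighs 50 g.
- feeler_tip (a point): Lower end of the feeler, the round tip of its 5 mm thick, 62 mm long shaft; z up towards the handle.
- feeler_socket (a point): Floor of the tube of the feeler's stand, where the tip rests when the feeler stands in it, 12 mm above the worktop; z up. The tube is 8.4 mm wide inside, 16 mm outside, 39 mm deep (mouth 51 mm above the worktop), on a fixed round foot 56 mm wide.
- powder_jar: Small glass powder jar, 45 mm wide and 58 mm high, loose, at the back of the worktop on the right; origin at the centre of its underside. A bystander.
- dappen_dish: Small clear glass dish, 37 mm wide and 27 mm high, loose, at the back of the worktop; origin at the centre of its underside. A bystander.
Mind the look-alikes: they are no part of the job. Leave any green or purple look-alike of the part that bears feeler_socket alone.

How it is judged:
On the way, in this order (a step that is already met when the one before it is completed fails the run):
1. the tip of the feeler has reached the floor of the clear well (at least 41 mm below its mouth) (((horizontal distance between feeler_tip and well_1 below 0.005 m and z of feeler_tip in the frame of well_1 below -0.041 m) or (horizontal distance between feeler_tip and well_2 below 0.005 m and z of feeler_tip in the frame of well_2 below -0.041 m) or (horizontal distance between feeler_tip and well_3 below 0.005 m and z of feeler_tip in the frame of well_3 below -0.041 m) or (horizontal distance between feeler_tip and well_4 below 0.005 m and z of feeler_tip in the frame of well_4 below -0.041 m))), for 0.1 s.
2. the feeler stands in its stand again and is let go (distance between feeler_tip and feeler_socket below 0.006 m and angle between feeler_grip's own z axis and vertical below 0.12 rad and contact force between the fingers and feeler below 0.1 N), for 0.2 s.
At the end, for the whole second after the job is handed in: The fresh cartridge is upright in the clear well, its foot within 3 mm of the floor and its centre within 4 mm of the well's axis, at rest; the feeler stands upright in its stand, its tip within 6 mm of the floor of the tube, at rest (((horizontal distance between cartridge_mid and well_1 below 0.004 m and z of cartridge_mid in the frame of well_1 below -0.003 m) or (horizontal distance between cartridge_mid and well_2 below 0.004 m and z of cartridge_mid in the frame of well_2 below -0.003 m) or (horizontal distance between cartridge_mid and well_3 below 0.004 m and z of cartridge_mid in the frame of well_3 below -0.003 m) or (horizontal distance between cartridge_mid and well_4 below 0.004 m and z of cartridge_mid in the frame of well_4 below -0.003 m)) and angle between cartridge_mid's own z axis and vertical below 0.06 rad and linear speed of each of cartridge, feeler below 0.02 m/s and distance between feeler_tip and feeler_socket below 0.006 m and angle between feeler_grip's own z axis and vertical below 0.12 rad); the robot touches nothing.
It fails at once if the feeler's shaft is pressed with more than 20 N (contact force between feeler_c0 and anything else above 20 N).
It fails at once if the cartridge's cap is pressed with more than 20 N (contact force between cartridge_c0 and anything else above 20 N).
It fails at once if the powder jar or the dappen dish is pushed more than 30 mm or tipped (distance of any of powder_jar, dappen_dish from where it was at the start of the episode above 0.03 m or angle between any of powder_jar, dappen_dish's own z axis and vertical above 0.5 rad).
It also fails if it takes over 72 s, if anything falls off the work surface, if the arm or the gripper's body presses on something with over 40 N, if the wrist force passes 120 N, or if a joint passes its speed limit or range.

### The arm

A 7-joint arm with a two-finger parallel gripper is mounted at the origin on a cart in front of the work surface, level with it; the furniture and walls round the work are solid. World frame = base frame: x ahead of the robot, y to its left, z up, the work surface at z = 0. Lengths are in m, angles in rad, forces in N, time in s.
With the tool pointing down it reaches from about 0.4 to 0.85 m from the base axis. Payload 10.4 kg.
Tool frame: the origin (TCP) lies at the very end of the fingers, on their centre line; the grasp point (between the pads) lies 19 mm behind it (manip.pinch_z is the distance from the TCP to the grasp point, in m); z points along the fingers, y is the line along which they close (so a half turn about z gives the same grasp; the last joint's range is limited). The gripper opens to 85 mm and grips with 20 to 120 N. Pads are 22 mm wide; open, the fingers measure 114 mm over their backs; the gripper's body (76 mm by 85 mm) begins 54 mm behind the grasp point. The pads swing forward as they close: fully open they stand 13 mm farther back than shut.
Start: joints at [-1.239, 0.332, -0.065, 1.46, 0.022, 1.35, -0.088], TCP at [0.217, 0.586, 0.231] pointing down, gripper open.
Joint ranges: [-2.6, 2.6], [-0.5, 2.12], [-1.47, 1.34], [0.16, 2.42], [-1.27, 4.41], [0.06, 2.06], [-2.6, 2.6]. Speed limits (rad/s): [2.22, 2.22, 2.79, 2.79, 3.14, 3.14, 3.14].

### API

Orientations are given as a unit quaternion [x, y, z, w].
In Python, from workcell import manip gives the robot as it stands. The module is installed in compiled form; this text tells all that it offers.
- The arm moves only by the shell command python3 -m creep 'ROWS' [OPENING] [FORCE]. ROWS is a JSON object of lists of equal length, an entry for each row: "slide": the shift along the tool's x, y, z in m, a list of three; "twist": the turn about the tool's z in degrees. A call has 1 to 8 rows; each row shifts and turns the commanded pose from where the row before left it, along the tool's axes as they then stand; what a row does not reach is not made up. A row lasts 1/8 s, in which the tool goes at most 62.5 mm and 10.7 degrees, less where a joint would pass 70% of its speed; a pose out of reach is approached as far as the arm can. A call with a gripper value outside its range is refused whole. OPENING is the opening in per cent of the stroke, from 0 (shut) to 100 (fully open), set as the call begins (- or left out, the last holds). The fingers move at their own pace and stop on an object; FORCE is the grip in N (left out, the last holds). Time passes only in rows, so rows that do not move let the fingers close. It gives the time, the measured TCP pose, the force, the opening and the grip force at its end, in the units of the state.
- manip.get_obs(): the state, without advancing time (a new reading comes with each control period).
- manip.camera(name): name is "scene" or "top"; returns (picture, depth): 480x640x3 uint8, blue, green, red; 480x640 float32, m along the optical axis (not along the pixel's ray), 0 where there is no reading.
- manip.camera_params(name): a dict with "intrinsics" (3x3 intrinsics, pixels), "dist_coeffs" ([k1, k2, p1, p2, k3] as OpenCV has them; the pictures are not rectified), "R" (3x3) and "t" (3): a world point X has camera coordinates R X + t. Camera axes: x right, y down, z forward; pixel columns grow to the right and rows downward; lengths in m; the calibration is good to about 2 mm. A picture is of the moment at which its call begins. camera_params takes no time and is no camera call.
- manip.hand_in(): hands the job in; it is judged then, once.
The state is a dict: "clock": time; "joint_pos": joint angles; "joint_velocities": joint speeds; "tau": joint torques, N m; "position": TCP position; "ee_rot": TCP orientation; "ft_force": force on the tool from outside, world axes, zero at the start; "torque": the same for the moment, N m; "grip_width": opening from 0.0 (shut) to 1.0 (fully open); "grasp_force": force on a finger pad.
Only numpy, scipy, OpenCV 4.12 (cv2) and the standard library are available. Lean on these libraries where they do the work, as an engineer would, in place of code of your own. Each camera call takes 0.05 s, during which the arm holds its last target. There are 200 camera calls.

## Working session

There is one attempt and no reset: what is moved stays moved. The work goes in short steps, Python scripts to look and compute and a shell command to move; the robot and the scene stay as the last step left them, time stands still between calls to the robot, and variables do not carry over. Pictures are saved under pics/ and viewed, at most 10 in all, crops included, and the job is handed in when it is done.

```bash
mkdir -p pics
python3 - <<'E'
from workcell import manip
import cv2,numpy as np
for n in("scene","top"):
    p,d=manip.camera(n); cv2.imwrite(f"pics/{n}0.png",p); np.savez(f"{n}0.npz",p=p,d=d)
    c=manip.camera_params(n); print(n,np.round(c["intrinsics"],1).tolist(),c["dist_coeffs"],np.round(c["R"],4).tolist(),np.round(c["t"],4),"pos",-np.array(c["R"]).T@c["t"])
o=manip.get_obs(); print(o)
E
```

```text
scene [[590.3, 0.0, 316.6], [0.0, 590.3, 234.5], [0.0, 0.0, 1.0]] [-0.05518495  0.          0.          0.          0.        ] [[-0.534, -0.8453, 0.0149], [-0.5454, 0.331, -0.7701], [0.6461, -0.4194, -0.6378]] [0.219  0.3929 1.2151] pos [-0.45377774  0.56472051  1.07425228]
top [[443.6, 0.0, 315.9], [0.0, 443.6, 240.0], [0.0, 0.0, 1.0]] [-0.1023848  0.         0.         0.         0.       ] [[-0.0079, -1.0, -0.0031], [-0.9911, 0.0082, -0.1331], [0.1331, 0.002, -0.9911]] [-0.0783  0.5491  1.0384] pos [ 0.40531377 -0.08486854  1.10203534]
{'clock': 0.1, 'joint_pos': array([-1.23859056,  0.33277306, -0.06469733,  1.46082549,  0.02157462,
        1.34992458, -0.08849878]), 'joint_velocities': array([-8.20772028e-04, -1.88073155e-03, -1.98415525e-05, -3.95958485e-03,
       -1.60635857e-03,  6.68715667e-04,  9.31566223e-04]), 'tau': array([ 1.31556142e-03, -6.26746774e+01,  4.91490006e-02, -3.92432714e+01,
        1.63155142e-02,  6.94669565e-03, -7.63787148e-05]), 'position': array([0.21701179, 0.58576296, 0.23063293]), 'ee_rot': array([ 1.76468044e-01,  9.84306176e-01, -6.11169321e-04, -9.29388373e-05]), 'ft_force': array([ 0.5469846 , -0.09747734,  0.1923561 ]), 'torque': array([ 0.0576233 , -0.05366009, -0.01074239]), 'grasp_force': 0.0, 'grip_width': 1.001656394053338}
```

View pics/scene0.png

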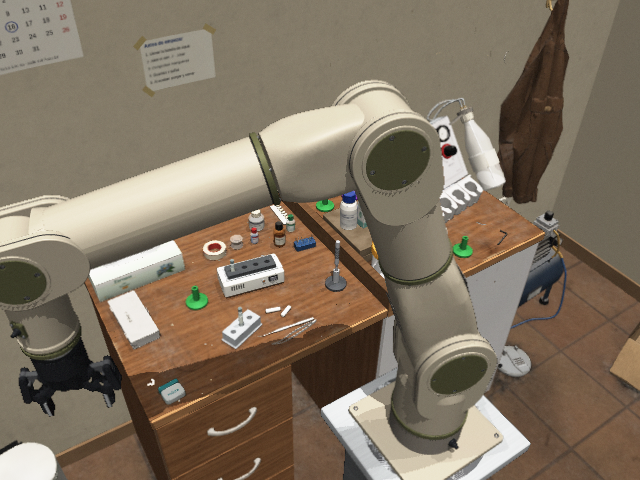

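View pics/top0.png

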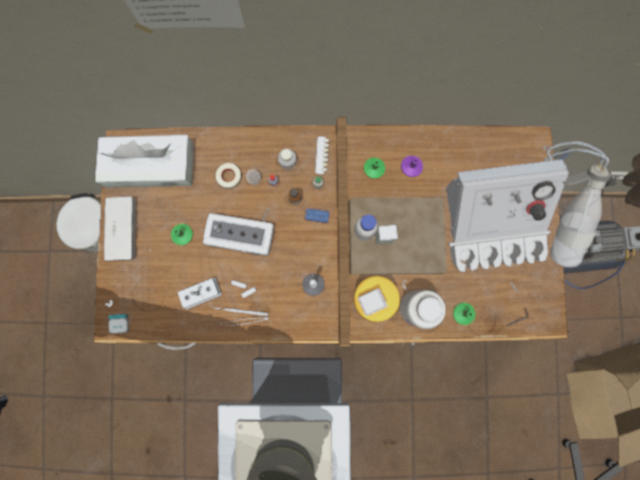

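The scene view shows the warmer at (251,274), the cartridge stand at (241,327), the grey feeler stand at (336,285), and green look-alikes at (196,298), (325,205) and (463,246). In the top view these are the warmer (238,234), the stand (199,292) and the feeler (313,285). Green look-alikes are at (181,234), (374,167) and (464,314), with a purple one at (412,165). The grey stand at top (313,285) is the one meant, because it holds the steel feeler and is neither green nor purple. I'll confirm it in an enlarged crop.

Run:
```python
import cv2,numpy as np
t=np.load("top0.npz")["p"];s=np.load("scene0.npz")["p"]
R=lambda a,w,h:cv2.resize(a,(w,h),interpolation=cv2.INTER_CUBIC)
im=np.zeros((600,800,3),np.uint8)
im[:300,:400]=R(t[200:275,190:290],400,300)      # warmer top x4
im[:300,400:]=R(t[255:330,165:265],400,300)      # stand top x4
im[300:,:300]=R(t[255:330,280:355],300,300)      # feeler top x4
im[300:,300:]=R(s[230:350,190:390][:, :],500,300) # scene x2.5
cv2.imwrite("pics/crop1.png",im)
```

```text
(no output)
```

View pics/crop1.png

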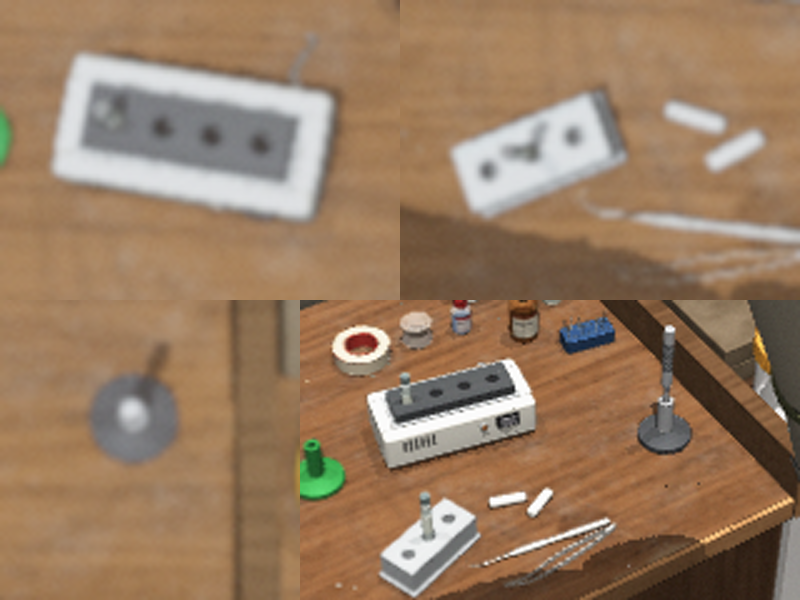

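The crop confirms it. The grey stand with the knurled steel feeler is at top (313,285) and scene (336,285). The fresh cartridge is in the aluminium stand's middle hole, and the warm cartridge fills the leftmost (+y) well, leaving three dark mouths open. Next I'll measure.

```bash
cat > h.py <<'E'
from workcell import manip
import cv2,numpy as np
C={n:manip.camera_params(n) for n in("scene","top")}
def ray(n,uv):
    c=C[n];R=np.array(c["R"]);q=cv2.undistortPoints(np.array(uv,float).reshape(-1,1,2),np.array(c["intrinsics"]),np.array(c["dist_coeffs"]))[:,0]
    return -R.T@np.array(c["t"]),np.c_[q,np.ones(len(q))]@R
def plane(n,uv,z):
    o,d=ray(n,uv);return o+d*((z-o[2])/d[:,2])[:,None]
def tri(a,b):  # scene uv, top uv -> point, gap
    o1,d1=ray("scene",a);o2,d2=ray("top",b);d1=d1[0];d2=d2[0]
    k=np.linalg.lstsq(np.c_[d1,-d2],o2-o1,rcond=None)[0];p,q=o1+k[0]*d1,o2+k[1]*d2
    return (p+q)/2,np.linalg.norm(p-q)
def proj(n,X):
    c=C[n];return cv2.projectPoints(np.array(X,float).reshape(-1,3),cv2.Rodrigues(np.array(c["R"]))[0],np.array(c["t"]),np.array(c["intrinsics"]),np.array(c["dist_coeffs"]))[0][:,0]
def blobs(m,amin=4):
    n,l,st,ce=cv2.connectedComponentsWithStats(m.astype(np.uint8));return [(st[i],ce[i],l==i) for i in range(1,n) if st[i,4]>=amin]
E
python3 - <<'E'
from h import *
np.set_printoptions(precision=4,suppress=True)
I={n:np.load(n+"0.npz") for n in C}
def hsv(n,x0,x1,y0,y1):
    p=I[n]["p"];h=cv2.cvtColor(p,cv2.COLOR_BGR2HSV).astype(int);m=np.zeros(p.shape[:2],bool);m[y0:y1,x0:x1]=1;return h,m
for n,roi in (("top",(195,282,205,262)),("scene",(210,292,250,300))):
    h,m=hsv(n,*roi);w=m&(h[...,1]<60)
    b=max(blobs(w),key=lambda x:x[0][4]);ct=max(cv2.findContours(b[2].astype(np.uint8),0,2)[0],key=cv2.contourArea)
    if n=="top":
        for nm,z,mk in(("box",.046,None),("block",.058,w&(h[...,2]<150))):
            if mk is not None: ct=max(cv2.findContours(max(blobs(mk),key=lambda x:x[0][4])[2].astype(np.uint8),0,2)[0],key=cv2.contourArea)
            P=plane(n,ct.reshape(-1,2),z)[:,:2].astype(np.float32);r=cv2.minAreaRect(P*1000);print(n,nm,r)
    dk=m&(h[...,2]<(65 if n=="top" else 40))
    for b in blobs(dk,3):print(n,"dark",b[1],b[0][4],plane(n,b[1],.058)[0])
# stand
h,m=hsv("top",170,230,272,315);w=m&(h[...,1]<60)&(h[...,2]>120)
b=max(blobs(w),key=lambda x:x[0][4]);ct=max(cv2.findContours(b[2].astype(np.uint8),0,2)[0],key=cv2.contourArea)
print("stand",cv2.minAreaRect((plane("top",ct.reshape(-1,2),.03)[:,:2]*1000).astype(np.float32)))
for b in blobs(m&(h[...,2]<95)&(h[...,1]<110),3):print("stand dark",b[1],b[0][4],plane("top",b[1],.03)[0])
# depth height map samples
for n,pts in(("top",[(313,285),(313,275),(200,291),(222,232),(260,225),(190,297),(231,232)]),("scene",[(339,243),(338,252),(240,312),(228,264)])):
    d=I[n]["d"]
    for u,v in pts:
        o,r=ray(n,(u,v));print(n,(u,v),I[n]["p"][v,u],o+r[0]*d[v,u])
E
```

```text
top box ((572.8218994140625, 104.70872497558594), (167.6903076171875, 102.95457458496094), 80.90154266357422)
top block ((565.264892578125, 105.72563934326172), (124.40648651123047, 38.0771484375), 80.08549499511719)
scene dark [269.  278.5] 4 [0.4925 0.0881 0.058 ]
scene dark [272. 276.] 3 [0.4965 0.0775 0.058 ]
stand ((421.9429016113281, 201.58709716796875), (50.26314163208008, 101.89234161376953), 21.535877227783203)
top (313, 285) [176 174 172] [ 0.4394 -0.0749  0.0493]
top (313, 275) [107 106 107] [ 0.4653 -0.0747  0.0074]
top (200, 291) [191 188 186] [0.4269 0.1987 0.0322]
top (222, 232) [123 120 118] [0.5667 0.142  0.0579]
top (260, 225) [225 223 221] [0.5852 0.0525 0.0442]
top (190, 297) [214 211 208] [0.4124 0.2233 0.031 ]
top (231, 232) [80 79 83] [0.5714 0.1264 0.0263]
scene (339, 243) [114 116 116] [ 0.4343 -0.0774  0.1425]
scene (338, 252) [79 80 79] [ 0.4354 -0.0766  0.1129]
scene (240, 312) [154 160 156] [0.4147 0.2058 0.0746]
scene (228, 264) [ 87 116 157] [ 0.6541  0.1275 -0.0012]
```

Run:
```python
from h import *
np.set_printoptions(precision=4,suppress=True)
I={n:np.load(n+"0.npz") for n in C}
vv,uu=np.mgrid[:480,:640]
cl={}
for n in C:
    o,r=ray(n,np.c_[uu.ravel(),vv.ravel()]);cl[n]=(o+r*I[n]["d"].ravel()[:,None]).reshape(480,640,3)
sel=lambda n,x,y,R,z0,z1:(np.hypot(cl[n][...,0]-x,cl[n][...,1]-y)<R)&(cl[n][...,2]>z0)&(cl[n][...,2]<z1)
for nm,x,y in(("feeler",.436,-.076),("cart",.424,.203),("warm",.573,.150)):
  for n in C:
    m=sel(n,x,y,.02,.036 if nm=="cart" else .066,.2);P=cl[n][m]
    if len(P): print(nm,n,len(P),"med",np.median(P,0),"z",P[:,2].min(),P[:,2].max(),"px u",uu[m].mean(),"v",vv[m].min(),vv[m].max())
    if nm!="warm":
      for zz in ((.07,.1,.13,.144) if nm=="feeler" else (.045,.06,.075,.083)):
        q=P[abs(P[:,2]-zz)<.006]
        if len(q):print("   z",zz,np.r_[q.mean(0),q[:,1].min(),q[:,1].max()],len(q))
for n in C:
  for nm,z0,z1,x,y,R in(("block",.053,.063,.567,.107,.075),("stand",.026,.034,.422,.201,.06),("foot",.003,.02,.436,-.076,.035),("tube",.047,.055,.436,-.076,.012)):
    m=sel(n,x,y,R,z0,z1);P=cl[n][m];h=cv2.cvtColor(I[n]["p"],cv2.COLOR_BGR2HSV)[m]
    if nm=="block":P=P[h[:,2]<150]
    if len(P)>3:r=cv2.minAreaRect((P[:,:2]*1000).astype(np.float32));print(n,nm,len(P),np.median(P[:,2]),r)
# local minima of brightness along block row (top)
g=cv2.cvtColor(I["top"]["p"],cv2.COLOR_BGR2GRAY).astype(float)
c=np.array([.5653,.1057]);a=np.deg2rad(80.09);Y=np.array([np.cos(a),np.sin(a)]);X=np.array([Y[1],-Y[0]])
def cen(c,Y,X,z,ss,R,n,bg):
  for s in ss:
    gx,gy=np.meshgrid(np.linspace(-R,R,33),np.linspace(-R,R,33));P=c+np.c_[gx.ravel(),gy.ravel()]@np.array([X,Y])+s*Y
    uv=proj(n,np.c_[P,np.full(len(P),z)]).astype(np.float32)
    G=cv2.cvtColor(I[n]["p"],cv2.COLOR_BGR2GRAY)
    v=cv2.remap(G,uv[:,0].reshape(33,33),uv[:,1].reshape(33,33),1).astype(float).ravel()
    w=np.clip(np.percentile(v,60)-10-v,0,None);print(n,"hole",s,np.array([(w*gx.ravel()).sum(),(w*gy.ravel()).sum()])/w.sum()*1000,"mm off (x,y)",v.min(),np.percentile(v,60))
for n in C:
    cen(c,Y,X,.058,(-.045,-.015,.015),.010,n,0)
a=np.deg2rad(21.5+90);Y=np.array([np.cos(a),np.sin(a)]);X=np.array([Y[1],-Y[0]])
for n in C: cen(np.array([.4219,.2016]),Y,X,.03,(-.028,.028),.010,n,0)
```

```text
feeler scene 113 med [ 0.4362 -0.0734  0.1152] z 0.06723537841044025 0.1479075457366813 px u 336.7699115044248 v 240 266
   z 0.07 [ 0.4369 -0.0741  0.0717 -0.0794 -0.0708] 9
   z 0.1 [ 0.4355 -0.0729  0.1016 -0.0775 -0.0697] 12
   z 0.13 [ 0.4376 -0.0733  0.13   -0.0798 -0.0671] 14
   z 0.144 [ 0.4382 -0.0745  0.1428 -0.0805 -0.0684] 24
feeler top 24 med [ 0.4427 -0.0737  0.146 ] z 0.10025576097830236 0.14929042459714892 px u 312.0 v 279 284
   z 0.1 [ 0.44   -0.0777  0.1003 -0.0777 -0.0777] 1
   z 0.13 [ 0.439  -0.0735  0.1285 -0.0757 -0.0713] 2
   z 0.144 [ 0.4436 -0.0735  0.1461 -0.0781 -0.0694] 21
cart scene 70 med [0.4163 0.2063 0.0619] z 0.03772894181579134 0.0879203898959251 px u 239.94285714285715 v 307 323
   z 0.045 [0.4162 0.2066 0.0451 0.2017 0.2098] 14
   z 0.06 [0.4163 0.2061 0.0591 0.1999 0.2106] 20
   z 0.075 [0.4165 0.2059 0.0749 0.2016 0.21  ] 17
   z 0.083 [0.4175 0.2046 0.0823 0.1998 0.2091] 17
cart top 35 med [0.4219 0.2012 0.0758] z 0.03776432829801846 0.08763294356396756 px u 193.88571428571427 v 291 294
   z 0.045 [0.4218 0.2008 0.0468 0.1995 0.2014] 4
   z 0
[... 1343 characters left out ...]
9247471359 ((440.18316650390625, -74.80705261230469), (7.900568962097168, 13.557855606079102), 20.895456314086914)
scene hole -0.045 [-4.7523  0.2997] mm off (x,y) 40.0 101.0
scene hole -0.015 [-4.7114  0.5385] mm off (x,y) 44.0 101.0
scene hole 0.015 [-4.71    0.2397] mm off (x,y) 45.0 100.0
top hole -0.045 [-0.7924  2.0188] mm off (x,y) 73.0 122.0
top hole -0.015 [-0.5356  2.1172] mm off (x,y) 70.0 122.0
top hole 0.015 [-0.5079  2.2883] mm off (x,y) 72.0 121.0
scene hole -0.028 [-2.5825  4.3776] mm off (x,y) 117.0 236.0
scene hole 0.028 [-2.2355  4.4441] mm off (x,y) 124.0 234.0
top hole -0.028 [2.1215 4.1719] mm off (x,y) 124.0 218.0
top hole 0.028 [2.3215 3.4267] mm off (x,y) 112.0 209.0
```

```bash
cat > to.py <<'E'
import sys,numpy as np
from workcell import manip
from scipy.spatial.transform import Rotation as R
o=manip.get_obs();r=R.from_quat(o["ee_rot"]);p=np.array(o["position"])
m=r.as_matrix();print("t",round(o["clock"],2),"pos",p.round(4),"tool y ang",np.degrees(np.arctan2(m[1,1],m[0,1])).round(2),"tilt",np.degrees(np.arccos(-m[2,2])).round(2),"F",np.round(o["ft_force"],2),"w",round(o["grip_width"],3),"g",round(o["grasp_force"],1))
for a in sys.argv[1:]:
    t=np.array(eval(a));d=r.inv().apply(t-p)*1000;print("to",t,"tool mm",d.round(1))
E
python3 -m creep '{"slide":[[0,0,0],[0,0,0],[0,0,0],[0,0,0],[0,0,0],[0,0,0],[0,0,0],[0,0,0]],"twist":[9.95,9.95,9.95,9.95,9.95,9.95,9.95,9.95]}' 100 40; python3 to.py "(.42,.35,.23)" "(.4405,-.075,.23)"
```

```text
clock: 1.1
position: [0.217, 0.5859, 0.2308]
ee_rot: [0.767, 0.641, -0.0, 0.0]
ft_force: [1.3, 0.5, 0.8]
grip_width: 1.002
grasp_force: 0.0
t 1.1 pos [0.217  0.5859 0.2308] tool y ang -10.26 tilt 0.05 F [1.31 0.51 0.83] w 1.002 g 0.0
to [0.42 0.35 0.23] tool mm [-195.9  241.7    1. ]
to [ 0.4405 -0.075   0.23  ] tool mm [-610.5  337.6    1.3]
```

```bash
python3 -m creep '{"slide":[[-0.039,0.048,0],[-0.039,0.048,0],[-0.039,0.048,0],[-0.039,0.048,0],[-0.039,0.048,0],[-0.059,0.014,0],[-0.059,0.014,0],[-0.059,0.014,0]],"twist":[0,0,0,0,0,0,0,0]}' >/dev/null; python3 -m creep '{"slide":[[-0.059,0.014,0],[-0.059,0.014,0],[-0.05,0.014,0],[0,0,0]],"twist":[0,0,0,0]}' > /dev/null; python3 to.py "(.4405,-.075,.103)"
```

```text
t 2.6 pos [ 0.4431 -0.0054  0.2314] tool y ang -10.31 tilt 0.03 F [-0.03  0.39  0.17] w 1.0 g 0.0
to [ 0.4405 -0.075   0.103 ] tool mm [-69.    9.9 128.3]
```

```bash
python3 -m creep '{"slide":[[-0.035,0.005,0],[-0.034,0.005,0],[0,0,0.03],[0,0,0]],"twist":[0,0,0,0]}' > /dev/null; python3 to.py "(.4405,-.075,.103)"
python3 - <<'E'
from h import *
s,d=manip.camera("scene");np.savez("scene1.npz",p=s,d=d)
u,v=proj("scene",[.44,-.075,.2])[0].astype(int);print(u,v)
a=s[v-90:v+90,u-120:u+120];cv2.imwrite("pics/s1.png",cv2.resize(a,(800,600),interpolation=cv2.INTER_CUBIC))
E
```

```text
t 3.1 pos [ 0.4399 -0.0706  0.1999] tool y ang -9.89 tilt 0.2 F [-0.62  0.88 -0.35] w 1.0 g 0.0
to [ 0.4405 -0.075   0.103 ] tool mm [-4.2  1.7 96.8]
337 223
```

View pics/s1.png

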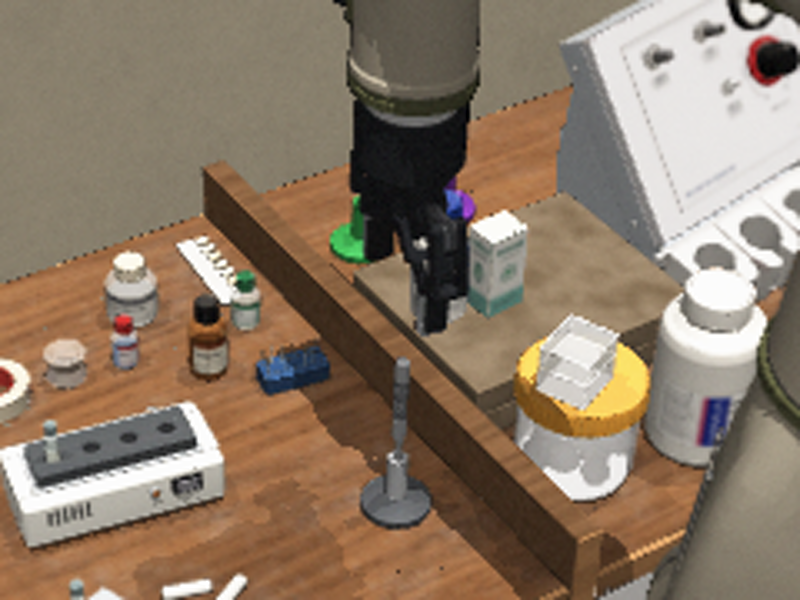

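The gripper is open over the feeler. The handle is at crop (401,380) and the fingers at (375,230) and (435,290), with nothing in the way, so I'll descend and grip.

```bash
python3 -m creep '{"slide":[[-0.002,0.001,0.032],[-0.002,0.001,0.033],[0,0,0.032],[0,0,0],[0,0,0]],"twist":[0,0,0,0,0]}' >/dev/null; python3 to.py "(.4405,-.075,.103)";  python3 -m creep '{"slide":[[0,0,0],[0,0,0],[0,0,0],[0,0,0],[0,0,0],[0,0,0],[0,0,0]],"twist":[0,0,0,0,0,0,0]}' 0 40; python3 to.py "(.4405,-.075,.103)"
```

```text
t 3.77 pos [ 0.4434 -0.0752  0.1058] tool y ang -9.88 tilt 0.08 F [-0.68  0.16 -0.34] w 1.003 g 0.0
to [ 0.4405 -0.075   0.103 ] tool mm [-0.3 -2.9  2.8]
clock: 4.65
position: [0.4423, -0.0756, 0.1043]
ee_rot: [0.766, 0.643, -0.0, -0.0]
ft_force: [-1.4, -0.2, 2.1]
grip_width: 0.114
grasp_force: 39.0
t 4.65 pos [ 0.4423 -0.0756  0.1043] tool y ang -9.93 tilt 0.01 F [-1.36 -0.16  2.12] w 0.114 g 39.0
to [ 0.4405 -0.075   0.103 ] tool mm [ 0.3 -1.9  1.3]
```

```bash
python3 -m creep '{"slide":[[0,0,-0.01],[0,0,-0.03],[0,0,-0.04],[0,0,-0.03],[0,0,0],[0,0,0]],"twist":[0,0,0,0,0,0]}' >/dev/null; python3 to.py "(.563,.107,.205)"
cat > feel.py <<'E'
from h import *
np.set_printoptions(precision=4,suppress=True)
o=manip.get_obs();p=np.array(o["position"])
s,d=manip.camera("scene")
vv,uu=np.mgrid[:480,:640];o_,r=ray("scene",np.c_[uu.ravel(),vv.ravel()]);c=(o_+r*d.ravel()[:,None])
m=(np.hypot(c[:,0]-p[0],c[:,1]-p[1])<.02)&(c[:,2]<p[2]-.004)&(c[:,2]>p[2]-.11)
P=c[m];U=np.c_[uu.ravel(),vv.ravel()][m]
print("TCP",p)
for z in np.arange(p[2]-.005,p[2]-.11,-.012):
    q=abs(P[:,2]-z)<.006
    if q.any():print("dz %.3f"%(z-p[2]),P[q].mean(0)-p,"px",U[q].mean(0),q.sum())
print("lowest",P[:,2].min()-p[2],U[P[:,2].argmin()])
E
python3 feel.py
```

```text
t 5.4 pos [ 0.4421 -0.0756  0.2139] tool y ang -9.93 tilt 0.02 F [-0.23 -0.18 -1.37] w 0.118 g 39.2
to [0.563 0.107 0.205] tool mm [200.8  87.6   8.9]
TCP [ 0.4421 -0.0756  0.2139]
dz -0.005 [-0.0035  0.0036 -0.0084] px [337.1667 222.5   ] 6
dz -0.017 [-0.0063  0.0024 -0.017 ] px [338.0909 225.8182] 22
dz -0.029 [-0.0052  0.0019 -0.0293] px [337.8235 229.5294] 17
dz -0.041 [-0.0046  0.0011 -0.0424] px [337.75 233.5 ] 8
dz -0.053 [-0.0042  0.0008 -0.0532] px [337.6 236.8] 5
dz -0.065 [-0.0039  0.0004 -0.0637] px [337.5 240. ] 8
dz -0.077 [-0.0039  0.     -0.0757] px [337.4286 243.7143] 7
dz -0.089 [-0.0034 -0.0008 -0.088 ] px [337.4286 247.2857] 7
lowest -0.09388779670520592 [337 249]
```

```bash
python3 to.py "(.5553,.0637,.17)"
python3 - <<'E'
from h import *
o=manip.get_obs();p=o["position"]
print(proj("scene",[[p[0],p[1],p[2]-z] for z in (.017,.053,.088)]))
E
```

```text
t 5.45 pos [ 0.4419 -0.0757  0.2136] tool y ang -9.93 tilt 0.07 F [ 0.5  -0.27 -0.3 ] w 0.116 g 39.2
to [0.5553 0.0637 0.17  ] tool mm [156.8  87.7  43.4]
[[337.50801193 224.23468247]
 [336.95069788 235.84449908]
 [336.42496087 246.77983021]]
```

```bash
python3 -m creep '{"slide":[[0.04,0.022,0],[0.04,0.022,0],[0.04,0.022,0],[0.037,0.022,0],[0,0,0.02],[0,0,0],[0,0,0]],"twist":[0,0,0,0,0,0,0]}' >/dev/null; python3 to.py "(.5553,.0637,.17)"; python3 feel.py | tail -4
python3 - <<'E'
from h import *
s,d=manip.camera("scene");u,v=proj("scene",[.56,.09,.09])[0].astype(int)
a=s[v-45:v+45,u-60:u+60];print(u-60,v-45);cv2.imwrite("pics/s2.png",cv2.resize(a,(800,600),interpolation=cv2.INTER_CUBIC))
E
```

```text
t 6.33 pos [0.5559 0.0631 0.1944] tool y ang -9.99 tilt 0.03 F [ 0.26 -0.78 -0.97] w 0.112 g 39.2
to [0.5553 0.0637 0.17  ] tool mm [ 0.5 -0.7 24.4]
dz -0.065 [-0.0049 -0.0003 -0.0647] px [265.5556 239.8889] 9
dz -0.077 [-0.0043  0.0003 -0.0769] px [265.4286 243.5714] 7
dz -0.089 [-0.0049  0.0009 -0.0875] px [265.5 247. ] 6
lowest -0.0929705000823452 [266 248]
194 208
```

View pics/s2.png

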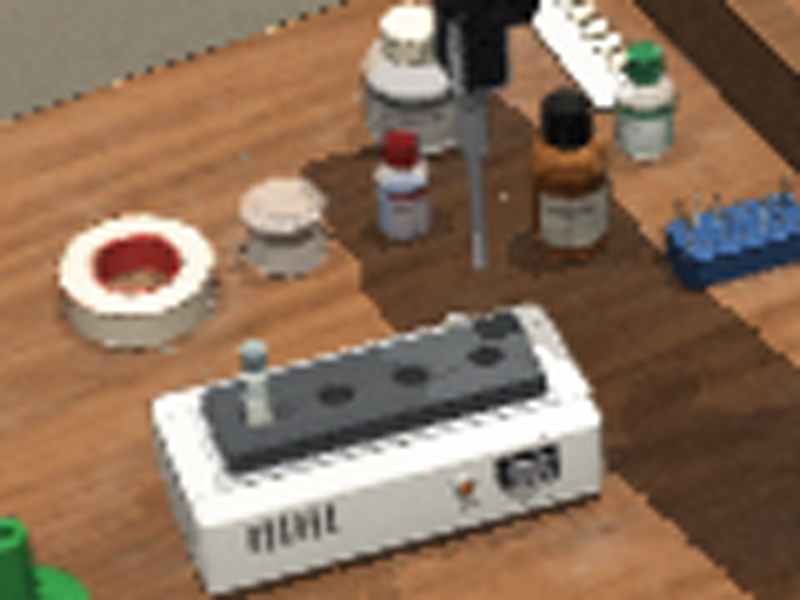

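The feeler tip is at crop (480,268), nearly above the mouth of well 1 at (487,355). The other open mouths are at (411,376) and (336,394).

Run:
```python
from h import *
p=manip.get_obs()["position"]
for c in((487,355),(411,376),(336,394)):
    w=plane("scene",[194+c[0]/6.667-.4,208+c[1]/6.667-.4],.058)[0];print(w.round(4))
tip=plane("scene",[265.6,248.2],p[2]-.0925)[0];print("tip scene",tip.round(4),(tip-p).round(4))
```

```text
[0.5527 0.062  0.058 ]
[0.5573 0.0924 0.058 ]
[0.5631 0.1214 0.058 ]
tip scene [0.5515 0.0637 0.1025] [-0.0048  0.0003 -0.0925]
```

```bash
python3 -m creep '{"slide":[[-0.0005,0,0.02],[0,0,0.022],[0,0,0.01],[0,0,0.008],[0,0,0]],"twist":[0,0,0,0,0]}' |grep -E "posi|force"; python3 -m creep '{"slide":[[0,0,0.004],[0,0,0.004],[0,0,0.002],[0,0,0]],"twist":[0,0,0,0]}' |grep -E "posi|force"
```

```text
position: [0.5561, 0.0633, 0.1344]
ft_force: [0.3, -0.6, -1.1]
grasp_force: 39.2
position: [0.5561, 0.0633, 0.1242]
ft_force: [0.3, -0.1, 0.1]
grasp_force: 39.3
```

```bash
for i in 1; do python3 -m creep '{"slide":[[0,0,0.002],[0,0,0.002],[0,0,0.001],[0,0,0]],"twist":[0,0,0,0]}' |grep -E "posi|ft_force"; python3 -m creep '{"slide":[[0,0,0.001],[0,0,0.001],[0,0,0]],"twist":[0,0,0]}' |grep -E "posi|ft_force"; done
```

```text
position: [0.556, 0.0634, 0.1192]
ft_force: [1.1, 0.4, -0.7]
position: [0.5562, 0.0633, 0.1175]
ft_force: [0.1, 0.1, 1.8]
```

```bash
python3 -m creep '{"slide":[[0,0,0.0005],[0,0,0.0005],[0,0,0]],"twist":[0,0,0]}' |grep -E "posi|ft_force"
```

```text
position: [0.5563, 0.0634, 0.1166]
ft_force: [-0.4, -0.1, 6.2]
```

I felt a stopper in well 1, about 6 N at 32–33 mm depth. Next is well 2.

```bash
python3 -m creep '{"slide":[[0,0,-0.02],[0,0,-0.027],[0,0,0],[0.015,0,0],[0.015,0,0],[0,0,0],[0,0,0]],"twist":[0,0,0,0,0,0,0]}' |grep -E "posi|force"; python3 to.py "(.5612,.092,.158)"; python3 -m creep '{"slide":[[0,0,0.012],[0,0,0.013],[0,0,0.01],[0,0,0.004],[0,0,0]],"twist":[0,0,0,0,0]}' |grep -E "posi|force"
```

```text
position: [0.5611, 0.0927, 0.1629]
ft_force: [0.0, 0.6, -0.8]
grasp_force: 39.2
t 9.68 pos [0.5611 0.0927 0.1629] tool y ang -9.92 tilt 0.05 F [ 0.    0.58 -0.81] w 0.113 g 39.2
to [0.5612 0.092  0.158 ] tool mm [-0.7  0.3  4.9]
position: [0.5612, 0.0928, 0.1241]
ft_force: [0.5, 0.1, -0.3]
grasp_force: 39.2
```

```bash
python3 -m creep '{"slide":[[0,0,0.002],[0,0,0.002],[0,0,0.001],[0,0,0]],"twist":[0,0,0,0]}' |grep -E "posi|ft_force"; python3 -m creep '{"slide":[[0,0,0.001],[0,0,0.001],[0,0,0]],"twist":[0,0,0]}' |grep -E "posi|ft_force"; python3 -m creep '{"slide":[[0,0,0.0005],[0,0,0.0005],[0,0,0]],"twist":[0,0,0]}' |grep -E "posi|ft_force"
```

```text
position: [0.5613, 0.0929, 0.1193]
ft_force: [-0.1, -0.7, -0.3]
position: [0.5612, 0.0929, 0.1172]
ft_force: [0.7, 0.2, -0.8]
position: [0.5613, 0.0929, 0.1163]
ft_force: [0.1, -0.9, -0.0]
```

```bash
python3 -m creep '{"slide":[[0,0,0.0005],[0,0,0.0005],[0,0,0]],"twist":[0,0,0]}' |grep -E "posi|ft_force"; python3 -m creep '{"slide":[[0,0,0.001],[0,0,0.001],[0,0,0]],"twist":[0,0,0]}' |grep -E "posi|ft_force"
```

```text
position: [0.5612, 0.0929, 0.1152]
ft_force: [0.4, -0.2, 0.5]
position: [0.5612, 0.0929, 0.1132]
ft_force: [0.3, -1.1, 0.3]
```

Well 2 is clear below the stopper height. I'll carry on down to the floor, expected at a TCP height of about 0.106.

```bash
python3 -m creep '{"slide":[[0,0,0.002],[0,0,0.002],[0,0,0.001],[0,0,0]],"twist":[0,0,0,0]}' |grep -E "posi|ft_force"; python3 -m creep '{"slide":[[0,0,0.001],[0,0,0.001],[0,0,0]],"twist":[0,0,0]}' |grep -E "posi|ft_force"; python3 -m creep '{"slide":[[0,0,0.0005],[0,0,0.0005],[0,0,0]],"twist":[0,0,0]}' |grep -E "posi|ft_force"
```

```text
position: [0.5612, 0.0928, 0.1082]
ft_force: [0.3, -0.7, -1.6]
position: [0.5612, 0.0929, 0.1063]
ft_force: [0.5, -0.4, -0.3]
position: [0.5613, 0.0929, 0.1055]
ft_force: [-0.5, -0.4, 2.3]
```

The tip touched the floor of well 2 at 44 mm depth with 2.3 N, so it is the clear well. While inside, I'll gently feel the walls to centre the well for the cartridge.

```bash
python3 -m creep '{"slide":[[0,0,-0.005],[0,0.001,-0.004],[0,0.001,0],[0,0,0],[0,0,0]],"twist":[0,0,0,0,0]}' |grep -E "posi|ft_force"; for i in 1; do python3 -m creep '{"slide":[[0,0.0005,0],[0,0,0],[0,0,0]],"twist":[0,0,0]}' |grep -E "posi|ft_force";python3 -m creep '{"slide":[[0,0.0005,0],[0,0,0],[0,0,0]],"twist":[0,0,0]}' |grep -E "posi|ft_force"; done
```

```text
position: [0.5631, 0.0925, 0.1141]
ft_force: [0.3, -0.8, -0.7]
position: [0.5637, 0.0925, 0.1143]
ft_force: [-0.4, -0.6, -0.6]
position: [0.5642, 0.0924, 0.1143]
ft_force: [-0.5, 0.2, -0.9]
```

```bash
python3 -m creep '{"slide":[[0,0.0005,0],[0,0,0],[0,0,0]],"twist":[0,0,0]}' |grep -E "posi|ft_force";python3 -m creep '{"slide":[[0,0.0005,0],[0,0,0],[0,0,0]],"twist":[0,0,0]}' |grep -E "posi|ft_force"; python3 -m creep '{"slide":[[0,-0.0025,0],[0,-0.0025,0],[0,0,0],[0,0,0]],"twist":[0,0,0,0]}' |grep -E "posi|ft_force"; python3 -m creep '{"slide":[[0,-0.0005,0],[0,0,0],[0,0,0]],"twist":[0,0,0]}' |grep -E "posi|ft_force"
```

```text
position: [0.5647, 0.0923, 0.1143]
ft_force: [-0.4, -0.0, -0.3]
position: [0.5651, 0.0922, 0.1143]
ft_force: [-0.1, -0.4, 0.5]
position: [0.5605, 0.093, 0.1144]
ft_force: [2.3, 0.2, -2.0]
position: [0.5601, 0.0931, 0.1144]
ft_force: [3.8, -0.8, -2.2]
```

```bash
python3 -m creep '{"slide":[[0,0.002,0],[0,0.002,0],[0,0.0015,0],[0,0,0],[0,0,0]],"twist":[0,0,0,0,0]}' |grep -E "posi|ft_force"; python3 -m creep '{"slide":[[0,0.0005,0],[0,0,0],[0,0,0]],"twist":[0,0,0]}' |grep -E "posi|ft_force";python3 -m creep '{"slide":[[0,0.0005,0],[0,0,0],[0,0,0]],"twist":[0,0,0]}' |grep -E "posi|ft_force"
```

```text
position: [0.565, 0.0922, 0.1142]
ft_force: [0.0, -0.1, -1.3]
position: [0.5655, 0.0921, 0.1142]
ft_force: [-1.9, 0.6, -1.1]
position: [0.5659, 0.0921, 0.1142]
ft_force: [-2.2, 0.7, 0.0]
```

```bash
python3 -m creep '{"slide":[[0,-0.0029,0],[0.0015,0,0],[0.001,0,0],[0,0,0],[0,0,0]],"twist":[0,0,0,0,0]}' |grep -E "posi|ft_force"; python3 -m creep '{"slide":[[0.0005,0,0],[0,0,0],[0,0,0]],"twist":[0,0,0]}' |grep -E "posi|ft_force";python3 -m creep '{"slide":[[0.0005,0,0],[0,0,0],[0,0,0]],"twist":[0,0,0]}' |grep -E "posi|ft_force";python3 -m creep '{"slide":[[0.0005,0,0],[0,0,0],[0,0,0]],"twist":[0,0,0]}' |grep -E "posi|ft_force"
```

```text
position: [0.5638, 0.0949, 0.1143]
ft_force: [0.3, -0.3, -0.2]
position: [0.5638, 0.0953, 0.1143]
ft_force: [0.1, -0.2, -0.8]
position: [0.5639, 0.0958, 0.1143]
ft_force: [-0.9, -2.3, -0.3]
position: [0.564, 0.0962, 0.1143]
ft_force: [-0.2, -3.7, 1.3]
```

```bash
python3 -m creep '{"slide":[[-0.003,0,0],[-0.0025,0,0],[-0.001,0,0],[0,0,0],[0,0,0]],"twist":[0,0,0,0,0]}' |grep -E "posi|ft_force"; python3 -m creep '{"slide":[[-0.0005,0,0],[0,0,0],[0,0,0]],"twist":[0,0,0]}' |grep -E "posi|ft_force";python3 -m creep '{"slide":[[-0.0005,0,0],[0,0,0],[0,0,0]],"twist":[0,0,0]}' |grep -E "posi|ft_force"
```

```text
position: [0.5629, 0.0903, 0.1143]
ft_force: [0.4, -0.2, -0.0]
position: [0.5628, 0.0896, 0.1143]
ft_force: [-0.1, 0.3, -0.4]
position: [0.5627, 0.0891, 0.1143]
ft_force: [-0.0, -0.1, 0.4]
```

```bash
python3 -m creep '{"slide":[[-0.0005,0,0],[0,0,0],[0,0,0]],"twist":[0,0,0]}' |grep -E "posi|ft_force";python3 -m creep '{"slide":[[-0.0005,0,0],[0,0,0],[0,0,0]],"twist":[0,0,0]}' |grep -E "posi|ft_force"
```

```text
position: [0.5626, 0.0886, 0.1143]
ft_force: [-0.1, -0.2, -0.7]
position: [0.5625, 0.0882, 0.1143]
ft_force: [-0.3, -0.1, -0.6]
```

```bash
python3 -m creep '{"slide":[[-0.0005,0,0],[0,0,0],[0,0,0]],"twist":[0,0,0]}' |grep -E "posi|ft_force"
```

```text
position: [0.5625, 0.0878, 0.1143]
ft_force: [-0.7, 0.9, -1.2]
```

Well 2 is centred at about TCP (0.563, 0.0917). Now I'll raise the feeler and return it to the stand.

```bash
python3 -m creep '{"slide":[[0.003,0,0],[0,0,-0.03],[0,0,-0.04],[0,0,-0.025],[0,0,0],[0,0,0]],"twist":[0,0,0,0,0,0]}' |grep posi; python3 to.py "(.4421,-.0756,.205)"
```

```text
position: [0.5626, 0.0905, 0.2084]
t 22.93 pos [0.5626 0.0905 0.2084] tool y ang -9.93 tilt 0.06 F [ 0.41 -0.19 -1.09] w 0.116 g 39.3
to [ 0.4421 -0.0756  0.205 ] tool mm [-184.4  -90.     3.6]
```

```bash
python3 -m creep '{"slide":[[-0.045,-0.022,0],[-0.046,-0.022,0],[-0.046,-0.023,0],[-0.0474,-0.023,0],[0,0,0],[0,0,0]],"twist":[0,0,0,0,0,0]}' |grep posi; python3 to.py "(.4421,-.0756,.150)"; python3 feel.py|tail -4
```

```text
position: [0.4423, -0.0751, 0.2087]
t 23.68 pos [ 0.4423 -0.0751  0.2087] tool y ang -9.91 tilt 0.04 F [ 0.02  0.32 -0.08] w 0.114 g 39.3
to [ 0.4421 -0.0756  0.15  ] tool mm [-0.5 -0.  58.7]
dz -0.065 [-0.0047  0.0003 -0.0628] px [337.4286 241.5714] 7
dz -0.077 [-0.0046  0.0008 -0.0772] px [337.  246.1] 10
dz -0.089 [-0.0028  0.0014 -0.0885] px [336.25 249.25] 4
lowest -0.09241898407788585 [336 250]
```

```bash
python3 -m creep '{"slide":[[-0.0005,0,0.02],[0,0,0.02],[0,0,0.018],[0,0,0],[0,0,0]],"twist":[0,0,0,0,0]}' |grep -E "posi|ft"
python3 - <<'E'
from h import *
s,d=manip.camera("scene");t,_=manip.camera("top")
np.savez("scene2.npz",p=s,d=d)
a=s[235:295,305:370];b=cv2.resize(a,(520,480),interpolation=cv2.INTER_CUBIC);cv2.imwrite("pics/s3.png",b)
E
```

```text
position: [0.4429, -0.0757, 0.1517]
ft_force: [0.1, -0.1, 0.7]
```

View pics/s3.png

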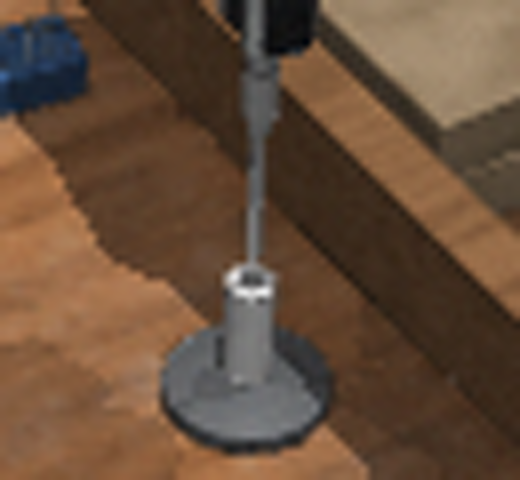

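The tip at crop (253,265) is straight over the tube mouth at (250,282), and the feeler looks vertical. I'll insert it gently.

```bash
python3 -m creep '{"slide":[[-0.0003,-0.0006,0.004],[0,0,0.004],[0,0,0.003],[0,0,0]],"twist":[0,0,0,0]}' |grep -E "posi|ft"; python3 -m creep '{"slide":[[0,0,0.005],[0,0,0.005],[0,0,0]],"twist":[0,0,0]}' |grep -E "posi|ft"
```

```text
position: [0.4417, -0.0763, 0.1401]
ft_force: [-0.1, 0.2, -0.2]
position: [0.4416, -0.0763, 0.1299]
ft_force: [0.7, -0.3, -0.0]
```

In the tube without contact. Down to just above the floor (TCP 0.1043).

```bash
python3 -m creep '{"slide":[[0,0,0.008],[0,0,0.008],[0,0,0.006],[0,0,0.002],[0,0,0],[0,0,0]],"twist":[0,0,0,0,0,0]}' |grep -E "posi|ft"; python3 -m creep '{"slide":[[0,0,0.001],[0,0,0],[0,0,0]],"twist":[0,0,0]}' |grep -E "posi|ft"
```

```text
position: [0.4417, -0.0763, 0.1064]
ft_force: [-0.1, -0.3, -0.6]
position: [0.4418, -0.0762, 0.1053]
ft_force: [0.1, -0.0, 0.0]
```

```bash
python3 -m creep '{"slide":[[0,0,0],[0,0,0],[0,0,0],[0,0,0],[0,0,0]],"twist":[0,0,0,0,0]}' 60 |grep -E "posi|ft|grip"; python3 -m creep '{"slide":[[0,0,-0.02],[0,0,-0.04],[0,0,-0.05],[0,0,0],[0,0,0]],"twist":[0,0,0,0,0]}' |grep -E "posi|ft|grip"
python3 - <<'E'
from h import *
s,d=manip.camera("scene");vv,uu=np.mgrid[:480,:640];o,r=ray("scene",np.c_[uu.ravel(),vv.ravel()]);c=o+r*d.ravel()[:,None]
m=(np.hypot(c[:,0]-.436,c[:,1]+.074)<.02)&(c[:,2]>.055)&(c[:,2]<.155);P=c[m]
for z in(.06,.08,.1,.12,.14):
    q=P[abs(P[:,2]-z)<.01];print(z,q.mean(0).round(4),len(q))
print(P[:,2].max())
E
python3 to.py "(.4215,.2055,.21)" "(.563,.0917,.2)"
```

```text
position: [0.4418, -0.0763, 0.1053]
ft_force: [-0.4, 0.3, 0.5]
grip_width: 0.599
position: [0.4416, -0.0761, 0.2149]
ft_force: [0.5, -0.5, -1.3]
grip_width: 0.598
0.06 [ 0.4369 -0.0746  0.061 ] 8
0.08 [ 0.4356 -0.0747  0.0801] 25
0.1 [ 0.4359 -0.0739  0.0999] 31
0.12 [ 0.4352 -0.0743  0.1193] 26
0.14 [ 0.4359 -0.074   0.14  ] 27
0.1466261560841765
t 27.75 pos [ 0.4413 -0.0762  0.2144] tool y ang -9.92 tilt 0.07 F [-0.16 -0.69 -0.94] w 0.596 g 0.0
to [0.4215 0.2055 0.21  ] tool mm [274.1 -68.    4.4]
to [0.563  0.0917 0.2   ] tool mm [186.3  91.   14.2]
```

```bash
python3 -m creep '{"slide":[[0.055,-0.014,0],[0.055,-0.014,0],[0.055,-0.014,0],[0.055,-0.013,0],[0.054,-0.013,0.02],[0,0,0.03],[0,0,0],[0,0,0]],"twist":[0,0,0,0,0,0,0,0]}' |grep -E "posi|ft"; python3 to.py "(.4223,.2055,.056)"
```

```text
position: [0.4223, 0.2047, 0.1657]
ft_force: [0.8, 0.9, -0.0]
t 28.75 pos [0.4223 0.2047 0.1657] tool y ang -10.0 tilt 0.02 F [ 0.77  0.88 -0.04] w 0.604 g 0.0
to [0.4223 0.2055 0.056 ] tool mm [  0.9  -0.2 109.7]
```

```bash
python3 -m creep '{"slide":[[0.0008,0,0.04],[0,0,0.04],[0,0,0.02],[0,0,0.0095],[0,0,0],[0,0,0]],"twist":[0,0,0,0,0,0]}' |grep -E "posi|ft"; python3 -m creep '{"slide":[[0,0,0],[0,0,0],[0,0,0],[0,0,0],[0,0,0],[0,0,0]],"twist":[0,0,0,0,0,0]}' 0 40 ; python3 to.py
```

```text
position: [0.4229, 0.2065, 0.0569]
ft_force: [0.2, -0.4, -1.1]
clock: 30.25
position: [0.4224, 0.2064, 0.0562]
ee_rot: [0.766, 0.643, 0.0, -0.0]
ft_force: [-0.8, 0.3, 6.7]
grip_width: 0.1
grasp_force: 39.2
t 30.25 pos [0.4224 0.2064 0.0562] tool y ang -9.93 tilt 0.04 F [-0.76  0.33  6.68] w 0.1 g 39.2
```

```bash
python3 -m creep '{"slide":[[0,0,-0.01],[0,0,-0.03],[0,0,-0.04],[0,0,-0.04],[0,0,0],[0,0,0]],"twist":[0,0,0,0,0,0]}' |grep -E "posi|ft|grip|grasp"; python3 to.py "(.563,.0917,.175)"; sed 's/<p\[2\]-.004/<p[2]-.002/;s/p\[2\]-.11,/p[2]-.075,/' feel.py >fc.py; python3 fc.py
python3 - <<'E'
from h import *
s,d=manip.camera("scene");p=manip.get_obs()["position"];u,v=proj("scene",p)[0].astype(int)
print(proj("scene",[[p[0],p[1],p[2]-z] for z in(0,.02,.048)]),u-40,v-20)
cv2.imwrite("pics/s4.png",cv2.resize(s[v-30:v+30,u-40:u+40],(640,480),interpolation=cv2.INTER_CUBIC))
E
```

```text
position: [0.4218, 0.206, 0.1755]
ft_force: [-0.1, 0.0, -0.5]
grip_width: 0.099
grasp_force: 39.1
t 31.0 pos [0.4218 0.206  0.1755] tool y ang -9.93 tilt 0.03 F [-0.1   0.05 -0.51] w 0.099 g 39.1
to [0.563  0.0917 0.175 ] tool mm [-88.2 158.7   0.4]
TCP [0.4218 0.206  0.1755]
dz -0.005 [-0.0076 -0.0009 -0.009 ] px [237.5  283.25] 4
dz -0.017 [-0.0057 -0.0001 -0.0172] px [237.0556 285.5556] 18
dz -0.029 [-0.0065 -0.     -0.029 ] px [237.5882 289.5882] 17
dz -0.041 [-0.0055 -0.     -0.0416] px [237.7778 293.3333] 9
dz -0.053 [-0.0037 -0.0009 -0.049 ] px [238. 295.] 2
lowest -0.049937399133350074 [237 295]
[[235.45369601 278.6084245 ]
 [236.1196969  285.14411895]
 [237.03207446 294.07888915]] 195 258
```

View pics/s4.png

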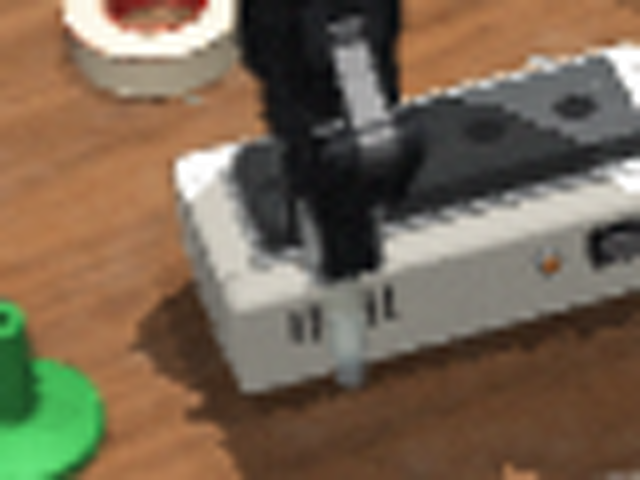

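The cartridge hangs straight at crop (345,335) below the fingers, with its foot at about (350,383). Now over well 2.

```bash
python3 -m creep '{"slide":[[-0.029,0.053,0],[-0.029,0.053,0],[-0.0297,0.0527,0],[0,0,0],[0,0,0],[0,0,0]],"twist":[0,0,0,0,0,0]}' |grep -E "posi|ft"; python3 to.py "(.563,.0922,.115)"
```

```text
position: [0.5625, 0.0937, 0.1754]
ft_force: [0.2, -0.9, -0.0]
t 31.85 pos [0.5625 0.0937 0.1754] tool y ang -9.82 tilt 0.06 F [ 0.16 -0.9  -0.04] w 0.099 g 39.2
to [0.563  0.0922 0.115 ] tool mm [-1.4  0.8 60.4]
```

```bash
python3 -m creep '{"slide":[[-0.0014,0.0007,0.03],[0,0,0.025],[0,0,0.008],[0,0,0],[0,0,0]],"twist":[0,0,0,0,0]}' |grep -E "posi|ft"
python3 - <<'E'
from h import *
s,d=manip.camera("scene");p=manip.get_obs()["position"];u,v=proj("scene",[.56,.092,.07])[0].astype(int)
cv2.imwrite("pics/s5.png",cv2.resize(s[v-30:v+30,u-40:u+40],(800,600),interpolation=cv2.INTER_CUBIC))
E
```

```text
position: [0.5643, 0.0913, 0.1139]
ft_force: [-0.0, -0.3, -0.1]
```

View pics/s5.png

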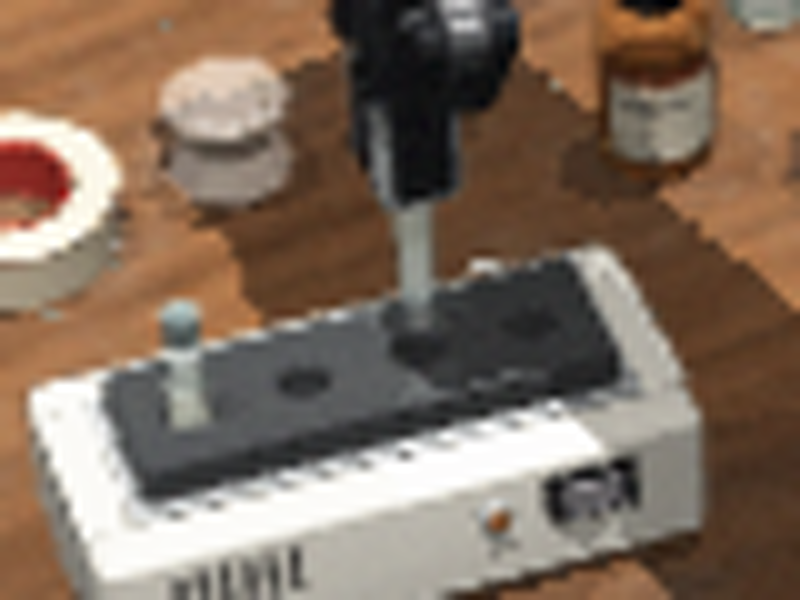

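The cartridge foot at crop (418,325) sits right above the mouth of well 2 at (418,348). I'll lower it gently.

```bash
python3 -m creep '{"slide":[[0.0005,-0.0012,0.002],[0,0,0.003],[0,0,0.003],[0,0,0.002],[0,0,0],[0,0,0]],"twist":[0,0,0,0,0,0]}' |grep -E "posi|ft"; python3 -m creep '{"slide":[[0,0,0.002],[0,0,0.002],[0,0,0]],"twist":[0,0,0]}' |grep -E "posi|ft"
```

```text
position: [0.5628, 0.0916, 0.1028]
ft_force: [-0.1, -0.2, 0.0]
position: [0.5626, 0.0916, 0.0986]
ft_force: [0.9, 0.3, 0.2]
```

```bash
python3 -m creep '{"slide":[[0,0,0.002],[0,0,0.002],[0,0,0.002],[0,0,0]],"twist":[0,0,0,0]}' |grep -E "posi|ft_f"; python3 -m creep '{"slide":[[0,0,0.002],[0,0,0.002],[0,0,0.002],[0,0,0]],"twist":[0,0,0,0]}' |grep -E "posi|ft_f"
```

```text
position: [0.5628, 0.0919, 0.0927]
ft_force: [0.8, 0.9, -1.4]
position: [0.5628, 0.0918, 0.0867]
ft_force: [1.8, 2.5, -0.5]
```

```bash
python3 -m creep '{"slide":[[0,0,0.002],[0,0,0.002],[0,0,0.002],[0,0,0]],"twist":[0,0,0,0]}' |grep -E "posi|ft_f"; python3 -m creep '{"slide":[[0,0,0.001],[0,0,0.001],[0,0,0.001],[0,0,0]],"twist":[0,0,0,0]}' |grep -E "posi|ft_f"
```

```text
position: [0.5628, 0.0918, 0.0806]
ft_force: [2.5, 3.8, -0.5]
position: [0.5628, 0.0918, 0.0778]
ft_force: [2.6, 4.3, 1.1]
```

Side force shows the cartridge leaning on a wall, so I'll ease off that way.

```bash
python3 -m creep '{"slide":[[0.0007,0.0003,0],[0,0,0],[0,0,0]],"twist":[0,0,0]}' |grep -E "posi|ft_f"; python3 -m creep '{"slide":[[0,0,0.001],[0,0,0.001],[0,0,0],[0,0,0]],"twist":[0,0,0,0]}' |grep -E "posi|ft_f"
```

```text
position: [0.563, 0.092, 0.0777]
ft_force: [0.8, 2.2, 0.6]
position: [0.563, 0.0921, 0.0756]
ft_force: [1.7, 1.0, -1.4]
```

```bash
python3 -m creep '{"slide":[[0.0003,0.0001,0.001],[0,0,0.001],[0,0,0.001],[0,0,0]],"twist":[0,0,0,0]}' |grep -E "posi|ft_f"; python3 -m creep '{"slide":[[0,0,0.0005],[0,0,0.0005],[0,0,0]],"twist":[0,0,0]}' |grep -E "posi|ft_f"; python3 -m creep '{"slide":[[0,0,0.0005],[0,0,0.0005],[0,0,0]],"twist":[0,0,0]}' |grep -E "posi|ft_f"
```

```text
position: [0.5632, 0.0923, 0.0727]
ft_force: [-0.2, 0.3, -0.0]
position: [0.5634, 0.0925, 0.0719]
ft_force: [0.5, -0.8, -0.0]
position: [0.5633, 0.0926, 0.0707]
ft_force: [0.2, -0.3, 1.2]
```

```bash
python3 -m creep '{"slide":[[0,0,0.0005],[0,0,0.0005],[0,0,0]],"twist":[0,0,0]}' |grep -E "posi|ft_f"; python3 -m creep '{"slide":[[0,0,0.0005],[0,0,0.0005],[0,0,0]],"twist":[0,0,0]}' |grep -E "posi|ft_f"; python3 -m creep '{"slide":[[0,0,0.0005],[0,0,0.0005],[0,0,0]],"twist":[0,0,0]}' |grep -E "posi|ft_f"
```

```text
position: [0.5634, 0.0927, 0.07]
ft_force: [-0.8, -0.0, 3.9]
position: [0.5634, 0.0928, 0.069]
ft_force: [-1.0, 0.9, 6.0]
position: [0.5635, 0.0929, 0.068]
ft_force: [-0.3, 1.6, 5.9]
```

```bash
python3 -m creep '{"slide":[[0,0,0.0005],[0,0,0.0005],[0,0,0]],"twist":[0,0,0]}' |grep -E "posi|ft_f"; python3 -m creep '{"slide":[[0,0,0.0005],[0,0,0.0005],[0,0,0]],"twist":[0,0,0]}' |grep -E "posi|ft_f"; python3 -m creep '{"slide":[[0,0,0.0005],[0,0,0.0005],[0,0,0]],"twist":[0,0,0]}' |grep -E "posi|ft_f"
```

```text
position: [0.5634, 0.0929, 0.0669]
ft_force: [-0.3, 1.5, 3.3]
position: [0.5635, 0.0928, 0.066]
ft_force: [-0.7, 2.3, 4.9]
position: [0.5635, 0.0928, 0.0649]
ft_force: [0.1, 1.3, 4.8]
```

```bash
python3 -m creep '{"slide":[[0,0,0.0005],[0,0,0.0005],[0,0,0]],"twist":[0,0,0]}' |grep -E "posi|ft_f"; python3 -m creep '{"slide":[[0,0,0.0005],[0,0,0.0005],[0,0,0]],"twist":[0,0,0]}' |grep -E "posi|ft_f"; python3 -m creep '{"slide":[[0,0,0.0005],[0,0,0]],"twist":[0,0]}' |grep -E "posi|ft_f"
```

```text
position: [0.5635, 0.0927, 0.064]
ft_force: [-0.2, 1.9, 4.4]
position: [0.5635, 0.0927, 0.0629]
ft_force: [0.2, 1.3, 4.8]
position: [0.5634, 0.0926, 0.0624]
ft_force: [-0.0, 0.7, 3.7]
```

```bash
python3 -m creep '{"slide":[[0,0,0.0005],[0,0,0]],"twist":[0,0]}' |grep -E "posi|ft_f"; python3 -m creep '{"slide":[[0,0,0.0005],[0,0,0]],"twist":[0,0]}' |grep -E "posi|ft_f"; python3 to.py
python3 - <<'E'
from h import *
s,d=manip.camera("scene");u,v=proj("scene",[.56,.092,.07])[0].astype(int)
cv2.imwrite("pics/s6.png",cv2.resize(s[v-30:v+30,u-40:u+40],(800,600),interpolation=cv2.INTER_CUBIC))
E
```

```text
position: [0.5634, 0.0925, 0.0619]
ft_force: [-0.4, 0.3, 5.0]
position: [0.5635, 0.0926, 0.0616]
ft_force: [-1.4, 0.8, 7.7]
t 41.52 pos [0.5635 0.0926 0.0616] tool y ang -9.93 tilt 0.02 F [-1.38  0.81  7.72] w 0.099 g 40.1
```

The floor is felt at the expected height (TCP 0.062, about 8 N). I'll release, lift clear and check.

```bash
python3 -m creep '{"slide":[[0,0,0],[0,0,0],[0,0,0],[0,0,0]],"twist":[0,0,0,0]}' 40 |grep -E "posi|ft_f|grip|grasp"; python3 -m creep '{"slide":[[0,0,-0.015],[0,0,-0.03],[0,0,-0.05],[0,0,-0.05],[0,0,0],[0,0,0]],"twist":[0,0,0,0,0,0]}' |grep -E "posi|ft_f"
python3 - <<'E'
from h import *
s,d=manip.camera("scene");vv,uu=np.mgrid[:480,:640];o,r=ray("scene",np.c_[uu.ravel(),vv.ravel()]);c=o+r*d.ravel()[:,None]
for n,x,y in(("fresh",.56,.092),("warm",.568,.151),("feeler",.436,-.074)):
    m=(np.hypot(c[:,0]-x,c[:,1]-y)<.014)&(c[:,2]>.063)&(c[:,2]<.16);P=c[m];print(n,len(P),"top",np.sort(P[:,2])[-3:].round(4),"low",P[P[:,2]<.075].mean(0).round(4),"mean",P.mean(0).round(4))
u,v=proj("scene",[.53,.05,.07])[0].astype(int)
cv2.imwrite("pics/s7.png",cv2.resize(s[v-60:v+60,u-80:u+80],(800,600),interpolation=cv2.INTER_CUBIC))
E
```

```text
position: [0.5632, 0.0924, 0.0612]
ft_force: [-0.7, -0.5, -0.5]
grip_width: 0.4
grasp_force: 0.0
position: [0.5632, 0.0925, 0.2066]
ft_force: [-0.8, 0.2, -0.4]
fresh 37 top [0.0906 0.0911 0.0918] low [0.5574 0.092  0.07  ] mean [0.5577 0.0921 0.0791]
warm 40 top [0.0905 0.0908 0.0929] low [0.5682 0.1525 0.0687] mean [0.568  0.152  0.0787]
feeler 111 top [0.147  0.1489 0.1507] low [ 0.4365 -0.0747  0.0703] mean [ 0.4356 -0.0742  0.1092]
```

View pics/s7.png

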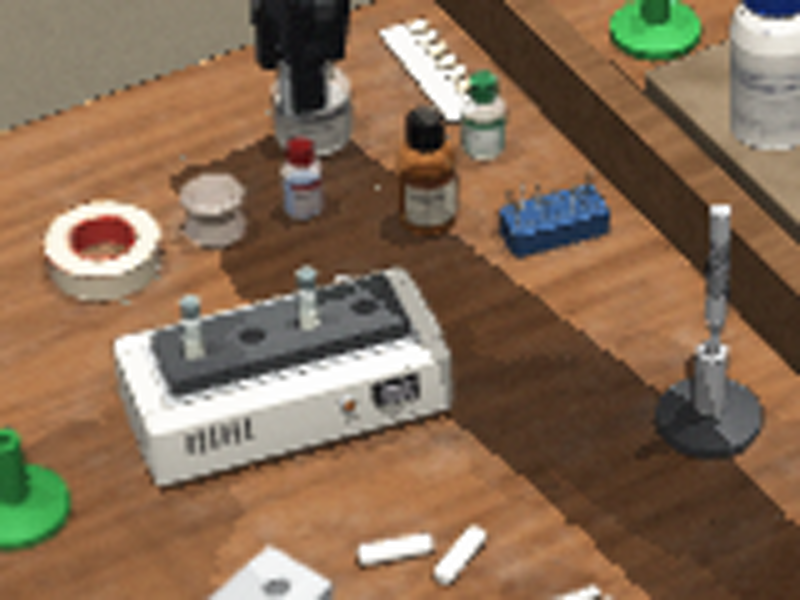

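The fresh cartridge at crop (306,297) stands as high as the warm one (190,327), both tops at about 0.091 m. The feeler stands upright in its stand at (718,265), and the gripper is clear. I'll hand in now.

```bash
python3 -c "
from workcell import manip
print(manip.hand_in())"
```

```text
the job is handed in; nothing more can be done
None
```

The job is handed in, with no verdict returned: well 2 was the clear one (floor felt at about 44 mm; well 3 not probed), the feeler is back upright in its stand, and the fresh cartridge is fully home in well 2.

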